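# Plate the board, then hold the roll over it in the tongs

### The job

Finish a bread-roll order for the cook. Set the blue plate flat and square into the recess of the wooden serving board (the one with the handle) and let go of it; then pick up the kitchen tongs and with them, never with the robot's own fingers, take the golden roll with the pale cross cut off the cutting board. Finish holding it still and right way up in the squeezed tongs over the middle of the plate, clear of it by a few centimetres (no more than a hand's width), so that the cook can brush it with butter while the drips fall on the plate: keep holding, put nothing down, and leave the dark seeded roll, the butter tub and the salt shaker alone.

Things in the scene. Friction and masses are not known exactly. Their poses are not given: they have to be found in the camera images.
- plate: blue glazed rectangular plate with a low upright rim, 150 x 62 x 22 mm (rim wall 5 mm), about 0.2 kg, loose on the table. Origin: centre of its underside; x along its 150 mm length, z up. It can be gripped across its 62 mm width from above, fingers outside the rim; in the recess its upper 17 mm stand above the wood.
- serving_board: wooden serving board 196 x 104 x 17 mm with a short round-ended handle (about 67 mm more) at its -x end, does not move. A flat recess 155 x 67 mm and 5 mm deep is routed in the middle of the top (2.5 mm play all round the plate), its long side along x. Origin: centre of the underside of the 196 x 104 mm part, z up. The plate lies in it either way round.
- recess (a point): centre of the recess floor of the serving board, 12 mm above the table; the middle of the plate's underside belongs here. Same axes as the serving board.
- cutting_board: plain pale wooden cutting board 125 x 260 x 18 mm, does not move, carries the two rolls. Origin: centre of its underside; y along its 260 mm length, z up; top 18 mm above the origin.
- roll: hard crusted round bread roll, golden brown with a pale cross cut in its top: diameter 54 mm (widest from 13 to 21 mm above its base), 40 mm high, flat base, rigid, about 45 g; on the cutting board. Origin: centre of its base, z up. This one is wanted.
- seeded_roll: dark brown roll strewn with pale seeds, same size and shape as the other, on the same cutting board 11 to 15 cm from it (which is left and which right varies). To be left alone. Origin: centre of its base.
- tongs: kitchen tongs, 250 mm long with the pull ring, 0.14 kg, lying on edge, sprung open: two steel arms from a pivot pin, black grips, red tips, all 24 mm high; the arms swing level with the table. Origin: foot of the pivot pin, on the table; x from pivot to tips, y to the left arm, z up. Squeeze the black grips (42 to 122 mm ahead of the pivot) together from outside to close.
- tongs_grip (a point): point midway between the black grips, 85 mm ahead of the pivot, 12 mm above the underside, about the centre of mass. Axes as the tongs. Width over the grips here: 55 mm open. They push back 5 N at rest, 8 N at tip gap 54 mm; squeeze to 47 mm to lift them still open, with some 40 N to hold a roll.
- tongs_tip (a point): point midway between the red tips, 198 mm ahead of the pivot (113 mm ahead of tongs_grip), 12 mm above the underside. Axes as the tongs. Tips: flat upright faces from 180 to 216 mm ahead, 98 mm apart at rest; the gap closes 2.3 mm for each mm squeezed at tongs_grip.
- tongs_left (a joint): angle in rad by which each arm of the tongs is squeezed in: 0 sprung open, about 0.11 with the tips 54 mm apart, 0.20 the stop. Both arms move alike.
- deli_tub1: small deli tub of butter with a white lid, diameter 68 mm, 56 mm high, at the back of the table. Leave it alone. Origin: centre of its underside.
- salt_shaker: pale salt shaker with a perforated cap, diameter 44 mm, 86 mm high, at the back right. Leave it alone. Origin: centre of its underside.
- gn_pan: deep steel pan 325 x 176 x 150 mm (long side along x) with a few things in it, standing at the left edge of the table, does not move; an obstacle only, keep the arm above or clear of it. Origin: centre of its underside.
There are look-alikes about, which are no part of the job. Several things look just like the plate: the one meant starts farthest from the robot's base.

How it is judged (in metres and radians):
On the way, in this order (a step that is already met when the one before it is completed fails the run):
1. the plate lies flat and square in the recess of the serving board and has been let go (horizontal distance between plate and recess below 0.005 m and z of plate in the frame of recess below 0.002 m and angle between the x axis of plate and the x axis of serving_board, either way round below 0.06 rad and angle between plate's own z axis and vertical below 0.03 rad and contact force between each of the arm, the fingers and plate below 0.05 N and linear speed of plate below 0.02 m/s), for 0.2 s.
2. the golden roll is lifted off the cutting board in the tongs (contact force between tongs and roll above 1 N and contact force between the fingers and tongs above 2 N and contact force between the arm and roll below 0.1 N and z of roll in the frame of cutting_board above 0.03 m and contact force between roll and cutting_board below 0.05 N), for 0.2 s.
At the end, for the whole second after the job is handed in: Plate in the recess: within 5 mm, 0.06 rad, 2 mm of its floor. Roll still, pressed by the tongs (over 1 N), which the fingers hold squeezed (over 2 N, 0.04 rad); within 30 mm of the plate's middle, its base 35 to 140 mm above the plate's underside, tilted under 0.6 rad; both rest on nothing (horizontal distance between plate and recess below 0.005 m and z of plate in the frame of recess below 0.002 m and angle between the x axis of plate and the x axis of serving_board, either way round below 0.06 rad and angle between plate's own z axis and vertical below 0.03 rad and contact force between tongs and roll above 1 N and contact force between the fingers and tongs above 2 N and contact force between the arm and roll below 0.1 N and horizontal distance between roll and plate below 0.03 m and z of roll in the frame of plate between 0.035 and 0.14 m and angle between roll's own z axis and vertical below 0.6 rad and linear speed of roll below 0.03 m/s and contact force between each of roll, tongs and plate below 0.05 N and contact force between tongs and serving_board below 0.05 N and value of joint tongs_left above 0.04 rad); the arm keeps its last pose, push and grip.
It fails at once if the robot itself touches the golden roll (contact force between any of the arm, the fingers and roll above 0.3 N).
It fails at once if the plate is let fall from more than about 2 cm above the wood (contact force between each of the arm, the fingers and plate below 0.01 N and height (world z) of plate above 0.034 m).
It fails at once if the seeded roll is shoved by more than 3 cm or toppled (distance of seeded_roll from where it was at the start of the episode above 0.03 m or angle between seeded_roll's own z axis and vertical above 0.5 rad).
It fails at once if the butter tub or the salt shaker is shoved by more than 3 cm or toppled (distance of any of deli_tub1, salt_shaker from where it was at the start of the episode above 0.03 m or angle between any of deli_tub1, salt_shaker's own z axis and vertical above 0.5 rad).
It also fails if it takes over 58 s, if anything falls off the work surface, if the arm or the gripper's body presses on something with over 40 N, if the wrist force passes 120 N, or if a joint passes its speed limit or range.

### The arm

A 6-joint arm with a two-finger parallel gripper is mounted at the origin on a cart in front of the work surface, level with it; the furniture and walls round the work are solid. World frame = base frame: x ahead of the robot, y to its left, z up, the work surface at z = 0. Lengths are in mm, angles in degrees, forces in N, time in s.
With the tool pointing down it reaches from about 350 to 850 mm from the base axis. Payload 8.1 kg.
Tool frame: the origin (TCP) lies midway between the tips of the shut fingers; the grasp point (between the pads) lies 19 mm behind it; z points along the fingers, y is the line along which they close (so a half turn about z gives the same grasp; the last joint's range is limited). The gripper opens to 85 mm and grips with 20 to 120 N. Pads are 22 mm wide; open, the fingers measure 114 mm over their backs; the gripper's body (76 mm by 85 mm) begins 54 mm behind the grasp point. The pads swing forward as they close: fully open they stand 13 mm farther back than shut.
Start: joints at [-77.487, 7.471, 85.268, -0, 87.261, -4.893], TCP at [179.509, -572.522, 231.292] pointing down, gripper open.
Joint ranges: [-169.43, 169.43], [-51.17, 129.36], [1.28, 143.12], [-76.62, 256.62], [0, 156.53], [-152.29, 152.29]. Speed limits (degrees/s): [136.94, 136.94, 159.86, 180, 180, 180].

### API

Orientations are given as [roll, pitch, yaw] about the fixed x, y, z axes, in that order (R = Rz(yaw) Ry(pitch) Rx(roll)).
In Python, from bench import r, optics, workorder gives the robot as it stands.
- The arm moves only by the tool step_hand, called after "Emit:" as a command line: name --pt "numbers of a row" for each row, then --argument value for the rest. Schema: {"type":"object","properties":{"motion":{"type":"array","items":{"type":"array","items":{"type":"number"},"minItems":7,"maxItems":7},"minItems":1,"maxItems":8},"force":{"type":"number"},"only":{"type":"string"},"quiet":{"type":"boolean"},"lines":{"type":"string"}},"required":["motion"],"additionalProperties":false}. motion is a list of rows, 1 to 8 of them, each of 7 numbers: a rotation vector rx, ry, rz in shares of 180 degrees (1.0 is 180 degrees), then dx, dy, dz in parts of the range, where 1.0 means 600 mm, then the finger opening in mm; each row is the pose to reach, as a shift and turn from the pose commanded when the call began, along the tool's axes at that moment; what a row does not reach only later rows make up. A row lasts 1/8 s, in which the tool goes at most 62.5 mm and 10.7 degrees, less where a joint would pass 70% of its speed; a pose out of reach is approached as far as the arm can. The fingers move at their own pace and stop on an object; force is the grip in N (left out, the last holds). Time passes only in rows, so rows that do not move let the fingers close. The tool returns the time, the measured TCP pose, the force, the opening and the grip force at its end. only (a regular expression) keeps the lines of the reply that match it, lines (a string "A,B") keeps lines A to B, and quiet returns only ok. A shift or turn number past 1, either way, is cut back to 1. Input that does not fit is refused with a message, and nothing moves.
- r.sense(): the state, without advancing time (a new reading comes with each control period).
- optics.snapshot(name): name is "side" or "top" or "wrist"; returns a dict with "pixels" (400x640x3 uint8, blue, green, red), "fx", "fy", "cx", "cy" (pixels), "D" ([k1, k2, p1, p2, k3] as OpenCV has them; the pictures are not rectified), "pose" (4x4, takes a point from camera to world coordinates). Camera axes: x right, y up, looking along -z (the intrinsics and any distortion apply to the point x, -y, -z); pixel columns grow to the right and rows downward; lengths in mm; the calibration is good to about 2 mm. A picture is of the moment at which its call begins. There is no depth.
- workorder.hand_in(): hands the job in; it is judged then, once.
The state is a dict: "time": time; "joint_pos": joint angles; "qd": joint speeds; "joint_efforts": joint torques, N m; "tool_pos": TCP position; "tcp_rot": TCP orientation; "ft_force": force on the tool from outside, world axes, zero at the start; "wrist_torque": the same for the moment, N m; "finger_gap": finger opening in mm; "grip_force": force on a finger pad.
Only numpy, scipy, OpenCV 4.12 (cv2) and the standard library are available. Lean on these libraries where they do the work, as an engineer would, in place of code of your own. Each camera call takes 0.05 s, during which the arm holds its last target. There are 200 camera calls.

## Working session

There is one attempt and no reset: what is moved stays moved. The work goes in short steps, Python scripts to look and compute and a tool call to move; the robot and the scene stay as the last step left them, time stands still between calls to the robot, and variables do not carry over. Pictures are saved under pics/ and viewed, at most 12 in all, crops included, and the job is handed in when it is done.

```bash
ls; mkdir -p pics; cat > h.py <<'E'
import numpy as np, cv2
from bench import r, optics, workorder
def snap(n):
    s=optics.snapshot(n); s['K']=np.array([[s['fx'],0,s['cx']],[0,s['fy'],s['cy']],[0,0,1.]]); s['pose']=np.array(s['pose'],float); s['D']=np.array(s['D'],float); s['pixels']=np.ascontiguousarray(s['pixels']); return s
def ray(s,uv,z):
    uv=np.array(uv,float).reshape(-1,1,2)
    p=cv2.undistortPoints(uv,s['K'],s['D']).reshape(-1,2)
    d=np.c_[p[:,0],-p[:,1],-np.ones(len(p))]@s['pose'][:3,:3].T
    o=s['pose'][:3,3]; return o+d*((z-o[2])/d[:,2:3])
def proj(s,P):
    P=np.array(P,float).reshape(-1,3); c=(P-s['pose'][:3,3])@s['pose'][:3,:3]
    return cv2.projectPoints(np.c_[c[:,0],-c[:,1],-c[:,2]],np.zeros(3),np.zeros(3),s['K'],s['D'])[0].reshape(-1,2)
E
python3 - <<'E'
from h import *
for n in ('top','side'):
    s=snap(n); cv2.imwrite(f'pics/{n}0.png',s['pixels']); print(n,s['pose'].round(3).tolist(),s['fx'],s['cx'],s['cy'],s['D'])
print(r.sense())
E
```

```text
pics
top [[0.028, 0.977, -0.213, 276.711], [-1.0, 0.026, -0.012, 44.272], [-0.006, 0.213, 0.977, 1589.08], [0.0, 0.0, 0.0, 1.0]] 520.8697535893575 323.6014836199648 192.10999253692873 [-0.06107038  0.          0.          0.          0.        ]
side [[-0.95, 0.166, -0.264, 321.763], [-0.312, -0.508, 0.803, 955.932], [-0.001, 0.845, 0.534, 649.785], [0.0, 0.0, 0.0, 1.0]] 396.12981178403794 321.35753607226445 200.92916503391868 [0.00547226 0.         0.         0.         0.        ]
{'time': 0.1, 'joint_pos': array([-7.74866887e+01,  7.51283446e+00,  8.53207169e+01, -1.63125895e-03,
        8.72617816e+01, -4.89176818e+00]), 'qd': array([-0.0017651 , -0.09161611, -0.14466794, -0.03750249, -0.0724158 ,
       -0.05348522]), 'joint_efforts': array([ 1.78765324e-03, -5.70946276e+01, -5.01942945e+01, -9.59006093e-05,
        7.99911650e-03,  3.25895513e-06]), 'tool_pos': array([ 179.39510064, -572.05018333,  230.35018473]), 'tcp_rot': array([-1.79904875e+02, -6.50606804e-03,  1.74051534e+01]), 'ft_force': array([-0.14408539,  0.39417582, -0.57646538]), 'wrist_torque': array([ 0.01415608, -0.02856693, -0.01934728]), 'grip_force': 0.0, 'finger_gap': 85.53536234212751}
```

View pics/top0.png

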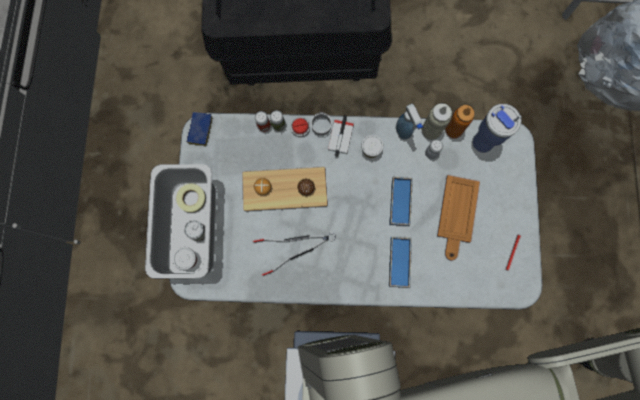

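View pics/side0.png

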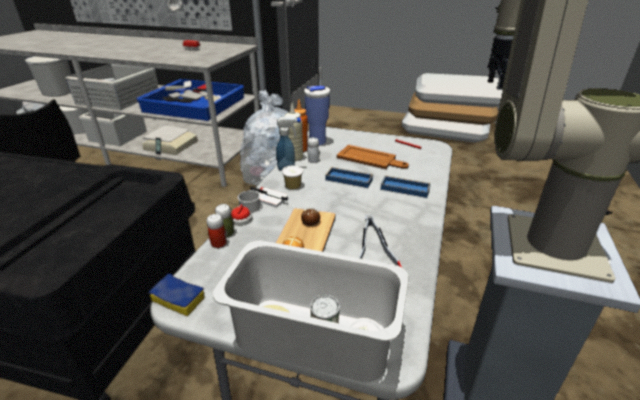

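Top view: there are two plate candidates, blue rectangles at (401,202) and (400,262). The upper one is farther from the base (the base is near the bottom edge), so that's the plate. The serving board is at (459,210) with its handle down. The golden crossed roll is at (262,187) and the seeded roll at (306,187). The tongs' pivot is at (332,237), with tips at (258,241) and (266,273).

```bash
cat > meas.py <<'E'
from h import *
def rects(s,mask,z,amin=30):
    out=[]
    for c in cv2.findContours(mask,cv2.RETR_EXTERNAL,cv2.CHAIN_APPROX_NONE)[0]:
        if cv2.contourArea(c)<amin: continue
        w=ray(s,c.reshape(-1,2),z)[:,:2].astype(np.float32)
        (cx,cy),(a,b),t=cv2.minAreaRect(w)
        if a<b: a,b,t=b,a,t+90
        m=c.reshape(-1,2).mean(0)
        out.append((m.round(0).tolist(),round(cx,1),round(cy,1),round(a,1),round(b,1),round((t+90)%180-90,1)))
    return out
def hsv(s,lo,hi): return cv2.inRange(cv2.cvtColor(s['pixels'],cv2.COLOR_BGR2HSV),np.array(lo),np.array(hi))
E
python3 - <<'E'
from meas import *
s=snap('top')
for n,lo,hi,z in (('blue',(98,120,80),(118,255,255),22),('board',(8,110,110),(16,255,255),17),('cut',(14,60,130),(25,200,255),18),('red',(0,130,90),(6,255,255),24),('black',(0,0,0),(180,255,60),24),('golden',(8,110,60),(18,255,190),38)):
    for o in rects(s,hsv(s,lo,hi),z,4):
        if 190<o[0][0]<530 and 100<o[0][1]<300: print(n,o)
im=s['pixels']; cv2.imwrite('pics/crop.png',cv2.resize(im[165:295,235:495],None,fx=3,fy=3,interpolation=cv2.INTER_CUBIC))
E
```

```text
blue ([400.0, 262.0], 411.6, -172.4, 134.8, 47.8, -1.9)
blue ([401.0, 201.0], 598.5, -175.4, 134.8, 48.2, -3.0)
blue ([419.0, 126.0], 841.6, -234.2, 13.3, 11.8, 43.9)
blue ([200.0, 131.0], 816.7, 465.5, 98.0, 55.3, -10.3)
blue ([194.0, 116.0], 857.1, 484.5, 16.8, 12.2, -17.7)
blue ([505.0, 119.0], 872.1, -509.1, 59.1, 26.8, 42.9)
board ([457.0, 215.0], 549.0, -346.7, 256.2, 100.6, -10.3)
board ([458.0, 119.0], 869.7, -358.9, 36.8, 8.6, 39.4)
board ([466.0, 113.0], 892.9, -384.6, 55.0, 51.1, -88.2)
cut ([457.0, 215.0], 549.2, -348.3, 256.1, 100.3, -9.8)
cut ([284.0, 188.0], 627.7, 185.8, 256.6, 123.3, -85.0)
cut ([466.0, 113.0], 892.6, -384.5, 51.6, 48.5, -1.8)
red ([513.0, 252.0], 447.2, -512.8, 108.7, 5.9, -21.5)
red ([300.0, 126.0], 831.5, 144.1, 44.4, 43.6, -88.0)
black ([200.0, 238.0], 464.2, 432.4, 19.1, 10.2, -48.6)
black ([307.0, 192.0], 616.4, 114.0, 41.1, 16.5, -75.1)
black ([212.0, 228.0], 498.8, 399.8, 258.1, 9.6, 2.0)
black ([337.0, 153.0], 743.8, 24.8, 13.0, 6.3, 1.3)
black ([402.0, 133.0], 815.2, -178.0, 50.1, 24.9, 56.0)
black ([452.0, 130.0], 830.9, -338.2, 50.8, 40.6, 35.0)
black ([272.0, 126.0], 828.8, 234.2, 80.0, 33.0, -84.6)
black ([483.0, 137.0], 820.6, -428.0, 99.2, 62.9, 15.5)
black ([343.0, 123.0], 843.5, 8.4, 61.7, 9.4, -9.6)
black ([361.0, 112.0], 882.2, -50.3, 25.9, 11.5, -42.2)
black ([324.0, 109.0], 892.0, 66.7, 38.5, 23.2, 74.6)
black ([211.0, 108.0], 885.5, 432.1, 23.9, 20.0, 1.2)
black ([218.0, 104.0], 896.2, 411.9, 10.5, 9.7, 4.3)
black ([524.0, 103.0], 928.2, -573.8, 20.1, 10.7, 22.8)
black ([330.0, 101.0], 916.7, 52.7, 16.0, 6.8, -88.5)
black ([308.0, 106.0], 897.4, 123.4, 70.6, 52.7, -30.3)
black ([370.0, 103.0], 914.3, -77.5, 96.9, 39.9, -83.1)
golden ([305.0, 186.0], 632.1, 120.1, 49.2, 44.3, -49.0)
golden ([262.0, 186.0], 628.7, 252.1, 53.7, 51.8, 29.0)
golden ([457.0, 216.0], 545.4, -341.5, 252.8, 99.2, -10.3)
golden ([459.0, 122.0], 859.5, -358.7, 118.4, 60.9, -37.2)
```

View pics/crop.png

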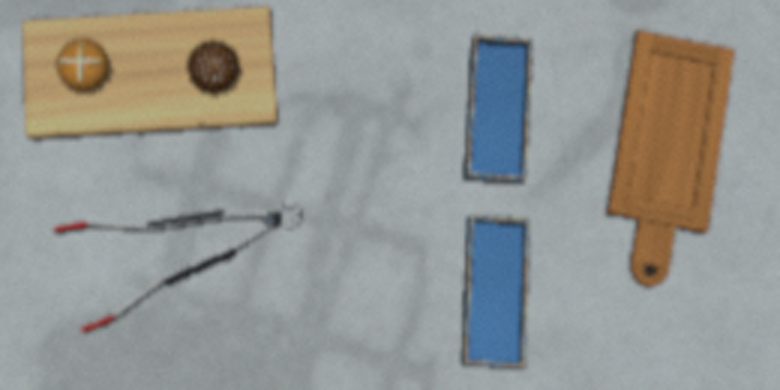

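Units first: shifts go in shares of 600 mm and turns go in shares of 180 degrees. So 518.5 mm / 600 = 0.8642, -253.5 mm / 600 = -0.4225, 20.4 degrees / 180 = 0.1133.

```bash
cat >> h.py <<'E'
from scipy.spatial.transform import Rotation as Ro
def go(p,yaw,roll=180,pitch=0):
    s=r.sense(); R=Ro.from_euler('xyz',s['tcp_rot'],degrees=True); T=Ro.from_euler('xyz',[roll,pitch,yaw],degrees=True)
    d=R.inv().apply(np.array(p)-s['tool_pos']); v=(R.inv()*T).as_rotvec(degrees=True)
    print('row:',v.round(2),d.round(1),'dist',np.linalg.norm(d).round(),'t',s['time'],'f',s['ft_force'].round(1),'gap',s['finger_gap'].round(1),s['grip_force'])
E
```

Emit:
step_hand --pt "0 0 0.1133 0.8642 -0.4225 0 85" --pt "0 0 0.1133 0.8642 -0.4225 0 85" --pt "0 0 0.1133 0.8642 -0.4225 0 85" --pt "0 0 0.1133 0.8642 -0.4225 0 85" --pt "0 0 0.1133 0.8642 -0.4225 0 85" --pt "0 0 0.1133 0.8642 -0.4225 0 85" --pt "0 0 0.1133 0.8642 -0.4225 0 85" --pt "0 0 0.1133 0.8642 -0.4225 0 85"

```text
time: 1.15
tool_pos: [542.5, -228.0, 231.1]
tcp_rot: [180.0, 0.0, -3.0]
ft_force: [1.7, -0.3, 0.4]
finger_gap: 84.8
grip_force: 0.0Traceback (most recent call last):
```

```bash
python3 -c "
from h import *
go([595,-235,260],-3)"
```

```text
  File "<string>", line 3, in <module>
    go([595,-235,260],-3)
    ~~^^^^^^^^^^^^^^^^^^^
  File "h.py", line 17, in go
    print('row:',v.round(2),d.round(1),'dist',np.linalg.norm(d).round(),'t',s['time'],'f',s['ft_force'].round(1),'gap',s['finger_gap'].round(1),s['grip_force'])
                                                                                                                       ^^^^^^^^^^^^^^^^^^^^^
AttributeError: 'float' object has no attribute 'round'
```

Converted, -60 mm / 600 = -0.1, 20 mm / 600 = 0.0333.

```bash
sed -i "s/s\['finger_gap'\].round(1)/round(s['finger_gap'],1)/" h.py
```

Emit:
step_hand --pt "0 0 0 0.0333 0.0167 -0.1 85" --pt "0 0 0 0.0333 0.0167 -0.1 85" --pt "0 0 0 0.0333 0.0167 -0.1 85"

```text
time: 1.52
tool_pos: [560.8, -240.8, 291.2]
tcp_rot: [180.0, -0.0, -3.0]
ft_force: [-1.4, -0.2, -0.3]
finger_gap: 85.0
grip_force: 0.0
```

```bash
python3 - <<'E'
from meas import *
s=snap('wrist'); cv2.imwrite('pics/w1.png',s['pixels']); print(s['pose'].round(3).tolist(),s['fx'],s['D'],r.sense()['tool_pos'])
print([o for o in rects(s,hsv(s,(98,120,60),(118,255,255)),22,300)])
print([o for o in rects(s,hsv(s,(5,90,60),(20,255,255)),17,300)])
E
```

```text
[[-0.05, 0.952, 0.303, 637.717], [-0.999, -0.048, -0.016, -244.923], [-0.0, -0.304, 0.953, 434.994], [0.0, 0.0, 0.0, 1.0]] 317.37512157827234 [-0.00671854  0.          0.          0.          0.        ] [ 560.1944826  -240.6965518   290.17710295]
[([282.0, 272.0], 402.5, -175.1, 76.2, 47.6, -4.2), ([270.0, 239.0], 442.1, -168.4, 78.7, 36.2, -6.1), ([268.0, 128.0], 599.3, -177.1, 134.6, 49.2, -2.9)]
[([31.0, 123.0], 632.3, 126.3, 141.7, 123.0, -84.8), ([403.0, 144.0], 550.2, -348.3, 257.1, 103.7, -9.9)]
```

View pics/w1.png

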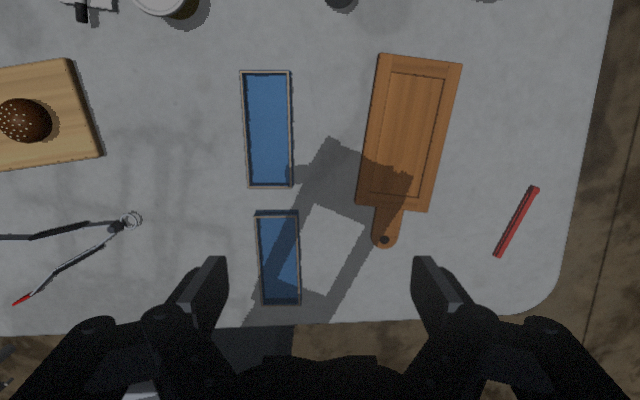

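Converted, -65.7 mm / 600 = -0.1095, 36.6 mm / 600 = 0.061.

Emit:
step_hand --pt "0 0 0 0.061 -0.1095 0.0667 85" --pt "0 0 0 0.061 -0.1095 0.0667 85" --pt "0 0 0 0.061 -0.1095 0.0667 85"

```text
time: 1.95
tool_pos: [599.7, -175.7, 248.5]
tcp_rot: [-179.9, 0.3, -2.9]
ft_force: [-0.6, -1.3, -0.1]
finger_gap: 85.2
grip_force: 0.0
```

```bash
python3 - <<'E'
from meas import *
s=snap('wrist'); im=s['pixels']; print(r.sense()['tool_pos'])
b=cv2.resize(im,None,fx=1,fy=1)
m=hsv(s,(98,100,40),(122,255,255)); print(rects(s,m,22,800))
m=hsv(s,(4,90,40),(20,255,255)); 
k=np.ones((45,45),np.uint8); m2=cv2.morphologyEx(cv2.morphologyEx(m,cv2.MORPH_CLOSE,np.ones((7,7))),cv2.MORPH_OPEN,k); print(rects(s,m2,17,800), rects(s,m,17,800))
cv2.imwrite('pics/w2.png',cv2.resize(im[0:300,160:560],(800,600),interpolation=cv2.INTER_CUBIC))
E
```

```text
[ 599.86911044 -176.83804749  249.98736434]
[([323.0, 297.0], 413.2, -173.0, 133.0, 52.8, -2.0), ([319.0, 162.0], 599.6, -175.6, 136.9, 52.8, -3.1)]
[([35.0, 152.0], 625.8, 164.2, 151.4, 91.8, -16.2), ([467.0, 165.0], 579.0, -351.9, 199.5, 107.3, -9.6)] [([60.0, 160.0], 631.4, 143.7, 186.3, 123.1, -84.8), ([464.0, 171.0], 561.7, -348.7, 235.2, 107.0, -10.0)]
```

View pics/w2.png

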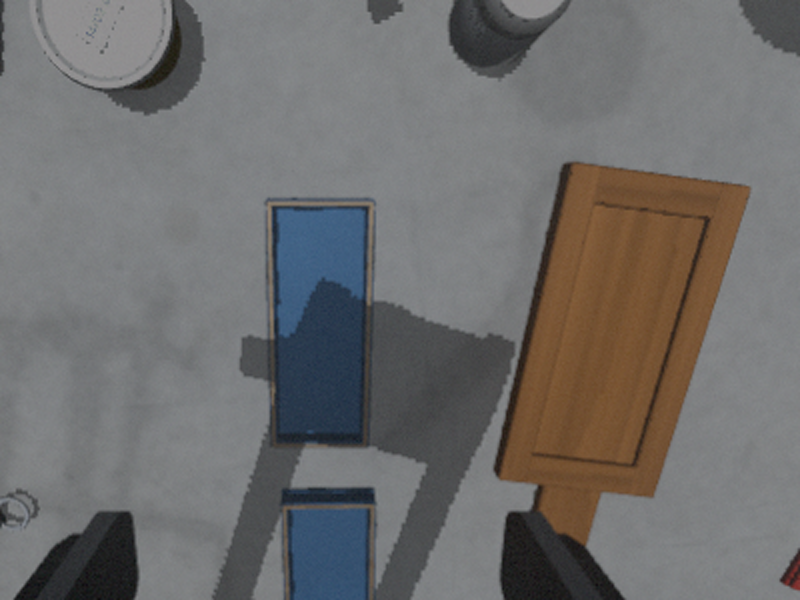

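```bash

python3 - <<'E'
from h import *
s=snap('wrist')
f=lambda c,z:(ray(s,np.array(c)/2+[160,0],z)[:,:2])
for n,c,z in (('plate',[(267,200),(375,200),(370,446),(271,446)],22),('rec',[(596,204),(710,218),(636,466),(533,454)],17)):
    w=f(c,z); print(n,w.round(1).tolist(),w.mean(0),cv2.minAreaRect(w.astype(np.float32)), np.degrees(np.arctan2(*(w[0]+w[1]-w[2]-w[3])[::-1])))
    e=w[[1,2,3,0]]-w; print(np.linalg.norm(e,axis=1).round(1))
go([599.6,-176,13],-3.1)
E
```

```text
plate [[674.2, -151.8], [671.2, -212.2], [523.0, -205.7], [526.0, -143.3]] [ 598.60232916 -178.27457132] ((598.6104736328125, -178.19223022460938), (62.46592330932617, 148.39137268066406), 87.17134857177734) -2.8924772266559278
[ 60.4 148.4  62.5 148.4]
rec [[662.8, -338.1], [652.0, -404.2], [498.4, -377.7], [510.2, -310.5]] [ 580.84260011 -357.63252111] ((580.987548828125, -357.34564208984375), (68.15982055664062, 155.8803253173828), 80.20458984375) -10.021882403632706
[ 66.9 155.9  68.2 155.2]
row: [0.02 0.05 0.1 ] [ -0.4  -1.7 238.1] dist 238.0 t 2.05 f [ 0.7 -0.1  0. ] gap 85.5 0.0
```

Converted, 175 mm / 600 = 0.2917, -26 mm / 600 = -0.0433, -7 degrees / 180 = -0.0389.

Emit:
step_hand --pt "0 0 -0.0389 -0.0433 0.2917 0 85" --pt "0 0 -0.0389 -0.0433 0.2917 0 85" --pt "0 0 -0.0389 -0.0433 0.2917 0 85" --pt "0 0 -0.0389 -0.0433 0.2917 0 85"

```text
time: 2.55
tool_pos: [563.2, -355.8, 252.0]
tcp_rot: [179.9, -0.0, 3.6]
ft_force: [-0.4, 1.3, 0.6]
finger_gap: 85.0
grip_force: 0.0
```

```bash
python3 - <<'E'
from meas import *
s=snap('wrist'); im=s['pixels']; print(r.sense()['tool_pos'])
m=hsv(s,(4,90,40),(20,255,255)); 
m2=cv2.morphologyEx(cv2.morphologyEx(m,cv2.MORPH_CLOSE,np.ones((7,7))),cv2.MORPH_OPEN,np.ones((45,45),np.uint8)); print(rects(s,m2,17,800))
cv2.imwrite('pics/w3.png',cv2.resize(im[0:300,160:560],(800,600),interpolation=cv2.INTER_CUBIC))
E
```

```text
[ 564.13534199 -353.55930929  251.95582379]
[([319.0, 144.0], 576.2, -353.5, 203.9, 102.7, -9.8), ([608.0, 21.0], 736.3, -654.8, 75.5, 43.4, -85.9)]
```

View pics/w3.png

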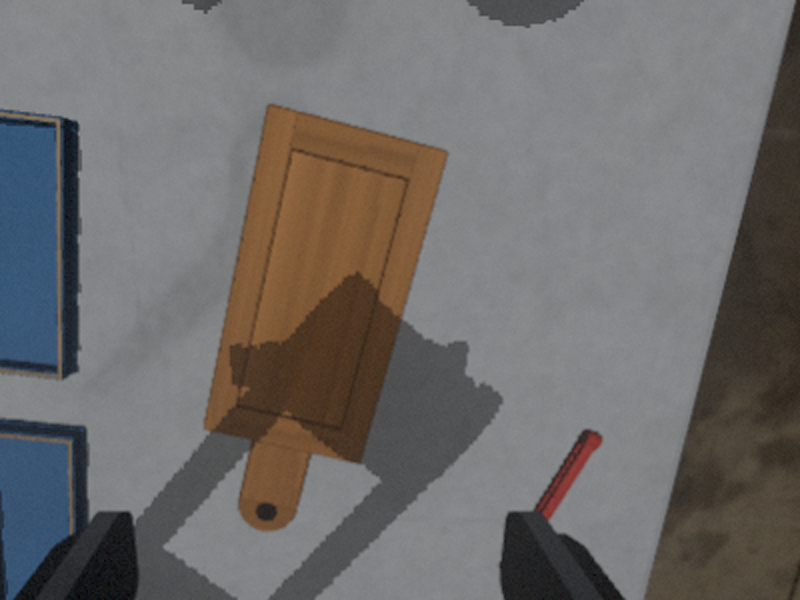

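```bash

python3 - <<'E'
from h import *
s=snap('wrist')
f=lambda c,z:(ray(s,np.array(c)/2+[160,0],z)[:,:2])
for n,c,z in (('board',[(270,104),(447,152),(361,463),(206,429)],17),('rec',[(292,150),(409,180),(343,429),(239,405)],17)):
    w=f(c,z); print(n,w.mean(0),cv2.minAreaRect(w.astype(np.float32)), np.degrees(np.arctan2(*(w[0]+w[1]-w[2]-w[3])[::-1])))
    e=w[[1,2,3,0]]-w; print(np.linalg.norm(e,axis=1).round(1))
go([599,-177.5,50],-3)
E
```

```text
board [ 581.1711024  -353.01204837] ((581.4558715820312, -353.1539306640625), (101.94712829589844, 194.9402313232422), 80.49391174316406) -9.45132915606304
[101.3 193.7 101.9 194.9]
rec [ 581.49127916 -353.19832372] ((581.4207763671875, -353.11639404296875), (67.84275817871094, 154.63316345214844), 80.51904296875) -9.429535417453504
[ 67.8 154.4  67.6 154.1]
row: [ 0.02 -0.04  6.85] [  45.7 -171.9  201.9] dist 269.0 t 2.65 f [-0.   0.6 -0. ] gap 84.7 0.0
```

Converted, -171.9 mm / 600 = -0.2865, 120 mm / 600 = 0.2, 6.9 degrees / 180 = 0.0383.

```bash
python3 - <<'E'
from h import *
s=snap('wrist')
b=cv2.resize(s['pixels'][0:300,160:560],(800,600),interpolation=cv2.INTER_CUBIC); a=cv2.imread('pics/w3.png')
g=lambda i:np.float32(cv2.cvtColor(i[90:260,190:460],cv2.COLOR_BGR2GRAY))
sh,resp=cv2.phaseCorrelate(g(a),g(b)); print(sh,resp)
w=ray(s,(np.array([(292,150),(409,180),(343,429),(239,405)])+sh)/2+[160,0],17)[:,:2]; print(w.mean(0), r.sense()['tool_pos'])
E
```

```text
(8.012808962017914, 0.3103520421069277) 0.29827444429750793
[ 582.35654935 -356.25035821] [ 565.31530602 -350.84886146  251.95662997]
```

Emit:
step_hand --pt "0 0 0.0383 0.0762 -0.2865 0 85" --pt "0 0 0.0383 0.0762 -0.2865 0.1333 85" --pt "0 0 0.0383 0.0762 -0.2865 0.2 85" --pt "0 0 0.0383 0.0762 -0.2865 0.2 85" --pt "0 0 0.0383 0.0762 -0.2865 0.2 85" --pt "0 0 0.0383 0.0762 -0.2865 0.2 85"

```text
time: 3.45
tool_pos: [600.0, -175.6, 132.9]
tcp_rot: [179.9, -0.1, -2.8]
ft_force: [0.2, -0.6, -0.5]
finger_gap: 85.1
grip_force: 0.0
```

```bash
python3 - <<'E'
from meas import *
snap('wrist');s=snap('wrist'); im=s['pixels']
m=hsv(s,(98,100,40),(122,255,255)); print(rects(s,m,22,800))
cv2.imwrite('pics/w4.png',cv2.resize(im[0:300,160:560],(800,600),interpolation=cv2.INTER_CUBIC))
go([599,-177.5,13],-3)
E
```

```text
[([324.0, 336.0], 451.8, -174.5, 56.4, 53.5, -2.2), ([317.0, 190.0], 598.2, -175.8, 141.2, 53.9, -2.8)]
row: [ 0.08 -0.21  0.09] [ -1.9   0.6 120.8] dist 121.0 t 3.55 f [ 0.5 -0.2 -0.3] gap 84.9 0.0
```

View pics/w4.png

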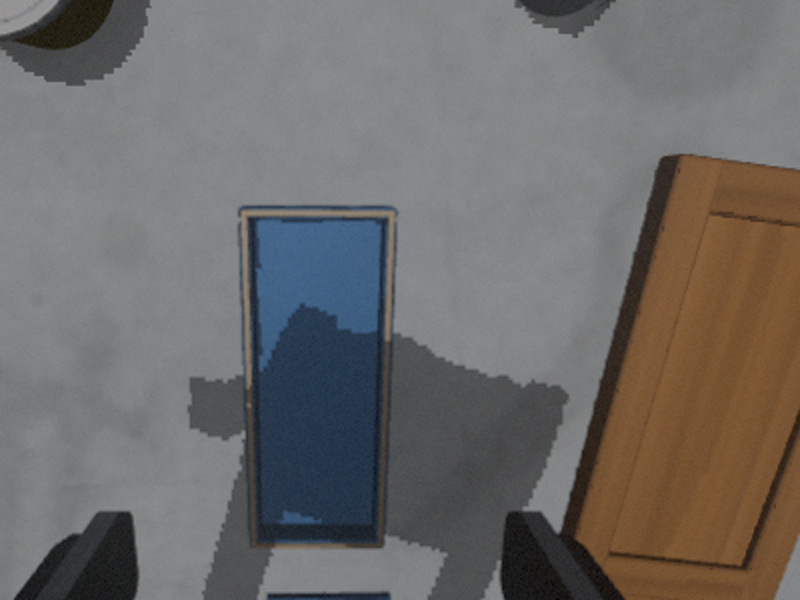

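Converted, 124 mm / 600 = 0.2067, -2.5 mm / 600 = -0.0042.

Emit:
step_hand --pt "0 0 0 -0.0042 0 0.1 85" --pt "0 0 0 -0.0042 0 0.1667 85" --pt "0 0 0 -0.0042 0 0.1917 85" --pt "0 0 0 -0.0042 0 0.2067 85" --pt "0 0 0 -0.0042 0 0.2067 85" --pt "0 0 0 -0.0042 0 0.2067 85" --pt "0 0 0 -0.0042 0 0.2067 58" --pt "0 0 0 -0.0042 0 0.2067 58" --force 40

```text
time: 4.55
tool_pos: [597.6, -175.8, 8.7]
tcp_rot: [180.0, -0.1, -2.9]
ft_force: [-1.7, 0.8, 6.7]
finger_gap: 60.8
grip_force: 43.7
```

Emit:
step_hand --pt "0 0 0 0 0 0 58" --pt "0 0 0 0 0 0 58" --pt "0 0 0 0 0 0 58" --force 40

```text
time: 4.92
tool_pos: [597.6, -175.8, 8.7]
tcp_rot: [180.0, -0.1, -2.9]
ft_force: [-1.9, 0.9, 5.4]
finger_gap: 60.5
grip_force: 43.6
```

```bash
python3 -c "
from h import *
go([582,-356,60],-9.7)"
```

```text
row: [ 0.02 -0.1   6.81] [ -6.4 180.8 -51.2] dist 188.0 t 4.925 f [-1.9  0.9  5.4] gap 60.5 43.63855183124542
```

Converted, 180.8 mm / 600 = 0.3013, 165 mm / 600 = 0.275, 6.8 degrees / 180 = 0.0378.

Emit:
step_hand --pt "0 0 0 0 0 -0.0417 58" --pt "0 0 0 0 0 -0.085 58" --pt "0 0 0.0167 -0.005 0.1 -0.085 58" --pt "0 0 0.0378 -0.01 0.2 -0.085 58" --pt "0 0 0.0378 -0.0107 0.275 -0.085 58" --pt "0 0 0.0378 -0.0107 0.3013 -0.085 58" --pt "0 0 0.0378 -0.0107 0.3013 -0.085 58" --pt "0 0 0.0378 -0.0107 0.3013 -0.085 58"

```text
time: 5.92
tool_pos: [581.4, -354.1, 57.9]
tcp_rot: [-179.9, 0.0, -9.6]
ft_force: [-0.6, 0.3, -2.3]
finger_gap: 60.8
grip_force: 44.8
```

Emit:
step_hand --pt "0 0 0 0 0 0 58" --pt "0 0 0 0 0 0 58" --pt "0 0 0 0 0 0 58"

```text
time: 6.3
tool_pos: [581.4, -355.3, 58.4]
tcp_rot: [-180.0, 0.0, -9.7]
ft_force: [-0.4, -0.2, -1.3]
finger_gap: 60.8
grip_force: 44.8
```

```bash
python3 - <<'E'
from meas import *
s=snap('wrist'); im=s['pixels']; a=s['pose'];
m=hsv(s,(98,80,30),(125,255,255)); zt=r.sense()['tool_pos'][2]-8.7+22
print(zt,rects(s,m,zt,800))
cv2.imwrite('pics/w5.png',cv2.resize(im[100:400,120:520],(800,600),interpolation=cv2.INTER_CUBIC))
go([582,-356,60],-9.7)
E
```

```text
71.66893373699038 [([315.0, 205.0], 590.8, -357.2, 125.2, 55.0, -9.8)]
row: [-0.   -0.    0.03] [ 0.7  0.4 -1.6] dist 2.0 t 6.35 f [ 0.9  0.1 -2.4] gap 60.6 44.78566288948059
```

View pics/w5.png

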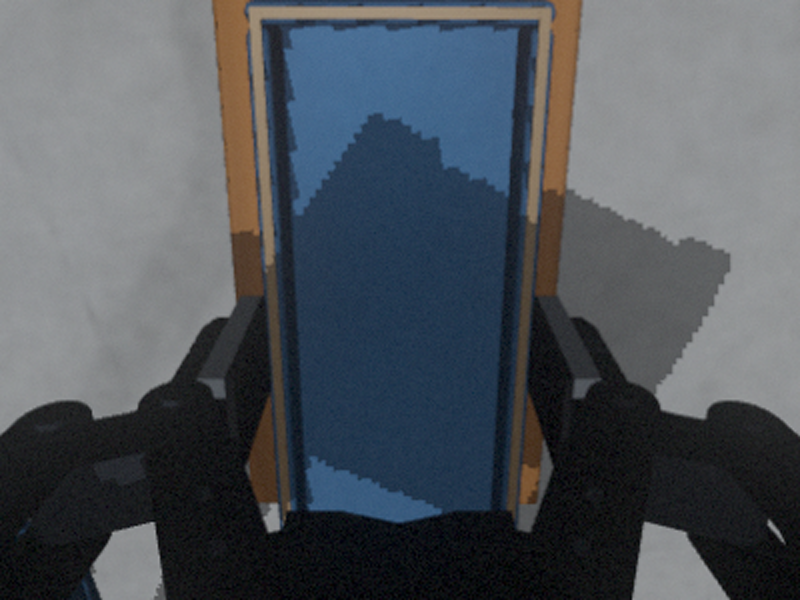

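```bash

python3 - <<'E'
from meas import *
s=snap('wrist'); zt=71.7; t=r.sense()['tool_pos']
w=ray(s,[(245.2,104.2),(395.5,104.2)],zt)[:,:2]; yaw=np.radians(-9.7); ax=np.array([np.cos(yaw),np.sin(yaw)]); ay=np.array([-ax[1],ax[0]])
pc=w.mean(0)-75*ax; print('plate',w,pc,np.linalg.norm(w[0]-w[1]))
m=hsv(s,(4,90,40),(20,255,255)); n,l,st,_=cv2.connectedComponentsWithStats(m[:245,180:460]); 
m2=m.copy();m2[245:]=0;m2[:,:180]=0;m2[:,460:]=0
ys,xs=np.nonzero(m2); print(ys.min(),xs.min(),xs.max())
# front edge: first orange row per column
cols=[c for c in range(xs.min()+8,xs.max()-8,4) if m2[:,c].any()]
fr=ray(s,[(c,np.argmax(m2[:,c])) for c in cols],17)[:,:2]
L=ray(s,[(np.argmax(m2[y]),y) for y in range(100,210,5)],17)[:,:2]; R=ray(s,[(639-np.argmax(m2[y][::-1]),y) for y in range(100,210,5)],17)[:,:2]
for q in (fr,L,R):
    v=cv2.fitLine(q.astype(np.float32),cv2.DIST_HUBER,0,.01,.01).ravel(); print(v, 'deg',np.degrees(np.arctan2(v[1],v[0])))
print('front along',np.median(fr@ax),'lat L,R',np.median(L@ay),np.median(R@ay),'plate along',pc@ax,'lat',pc@ay,'tcp',t[:2]@ax,t[:2]@ay)
print('board centre along',np.median(fr@ax)-98,'lat',(np.median(L@ay)+np.median(R@ay))/2, 'width',np.median(L@ay)-np.median(R@ay))
print('meas recess',np.array([582.3,-356.2])@ax,np.array([582.3,-356.2])@ay)
E
```

```text
plate [[ 659.38784591 -339.31514294]
 [ 649.53702857 -397.79312447]] [ 580.53467706 -355.91743024] 59.301879618706494
58 223 413
[ 1.7370281e-01  9.8479813e-01  6.7681061e+02 -3.7065964e+02] deg 79.99682
[ 9.8539799e-01 -1.7026669e-01  6.3469879e+02 -3.1199405e+02] deg -9.803326
[ 9.8490483e-01 -1.7309669e-01  6.2133832e+02 -4.1330591e+02] deg -9.9679165
front along 729.485590861716 lat L,R -200.59877848179516 -302.68738797852166 plate along 632.2033521013286 lat -253.01511813984047 tcp 632.9496209520573 -252.5670374167886
board centre along 631.485590861716 lat -251.64308323015842 width 102.08860949672649
meas recess 633.9910470514933 -252.99620996874862
```

Converted, 38 mm / 600 = 0.0633, 36 mm / 600 = 0.06, 0.15 degrees / 180 = 0.0008.

Emit:
step_hand --pt "0 0 0.0008 0 0 0.025 58" --pt "0 0 0.0008 0 0 0.045 58" --pt "0 0 0.0008 0 0 0.05 58" --pt "0 0 0.0008 0 0 0.0533 58" --pt "0 0 0.0008 0 0 0.0567 58" --pt "0 0 0.0008 0 0 0.06 58" --pt "0 0 0.0008 0 0 0.0633 58" --pt "0 0 0.0008 0 0 0.0633 58"

```text
time: 7.4
tool_pos: [581.5, -356.0, 20.8]
tcp_rot: [180.0, -0.0, -9.8]
ft_force: [-1.3, 0.3, 0.5]
finger_gap: 60.9
grip_force: 45.1
```

```bash
python3 -c "
from h import *
go([582,-356,20.7],-9.7)"
```

```text
row: [ 0.02 -0.03 -0.14] [ 0.5 -0.1  0.1] dist 1.0 t 7.4 f [-1.3  0.3  0.5] gap 60.9 45.12099266052246
```

Converted, 0.8 mm / 600 = 0.0013.

Emit:
step_hand --pt "0 0 0 0 0 0.0013 58" --pt "0 0 0 0 0 0.0013 58" --pt "0 0 0 0 0 0.0013 85" --pt "0 0 0 0 0 0.0013 85" --pt "0 0 0 0 0 0.0013 85" --pt "0 0 0 0 0 0.0013 85"

```text
time: 8.15
tool_pos: [581.2, -355.8, 19.3]
tcp_rot: [-180.0, 0.0, -9.8]
ft_force: [-0.2, -0.7, 0.4]
finger_gap: 85.1
grip_force: 0.0
```

Emit:
step_hand --pt "0 0 0 0 0 -0.0833 85" --pt "0 0 0 0 0 -0.1667 85" --pt "0 0 0 0 0 -0.25 85" --pt "0 0 0 0 0 -0.3333 85" --pt "0 0 0 0 0 -0.3333 85" --pt "0 0 0 0 0 -0.3333 85" --pt "0 0 0 0 0 -0.3333 85"

```text
time: 9.02
tool_pos: [580.3, -355.2, 217.0]
tcp_rot: [-179.9, 0.2, -9.8]
ft_force: [-0.5, 0.3, -0.4]
finger_gap: 84.8
grip_force: 0.0
```

```bash
python3 - <<'E'
from meas import *
s=snap('wrist'); cv2.imwrite('pics/w6.png',s['pixels'])
for z in (29,34): print(rects(s,hsv(s,(98,100,40),(122,255,255)),z,800)) 
m=hsv(s,(4,90,40),(20,255,255)); m=cv2.morphologyEx(m,cv2.MORPH_CLOSE,np.ones((5,5)))
print(rects(s,m,17,800))
s=snap('top'); print(rects(s,hsv(s,(98,120,80),(118,255,255)),34,200))
for n,lo,hi in (('red',(0,80,60),(8,255,255)),('red',(172,80,60),(180,255,255)),('black',(0,0,0),(180,255,75))):
    for o in rects(s,hsv(s,lo,hi),24,2):
        if 240<o[0][0]<345 and 215<o[0][1]<290: print(n,o)
E
```

```text
[([320.0, 163.0], 583.7, -356.6, 137.6, 54.0, -9.7)]
[([320.0, 163.0], 584.8, -356.8, 135.5, 53.2, -9.7)]
[([616.0, 329.0], 300.4, -701.2, 91.5, 68.5, -7.5), ([318.0, 173.0], 550.8, -349.2, 255.3, 102.6, -9.9), ([621.0, 143.0], 554.5, -666.5, 156.1, 68.2, 7.4), ([594.0, 71.0], 619.3, -651.9, 164.8, 76.7, 0.4)]
[([399.0, 260.0], 410.5, -170.1, 134.0, 47.5, -0.2)]
red ([267.0, 272.0], 367.6, 225.1, 30.8, 4.3, -65.1)
red ([258.0, 240.0], 463.7, 257.1, 24.8, 4.0, -78.8)
black ([301.0, 254.0], 426.2, 125.8, 72.3, 5.0, -63.9)
black ([327.0, 238.0], 477.6, 50.5, 9.1, 3.0, 1.5)
```

Converted, -457 mm / 600 = -0.7617, -210 mm / 600 = -0.35, -117.8 degrees / 180 = -0.6544.

Emit:
step_hand --pt "0 0 -0.6544 -0.35 -0.7617 0 85" --pt "0 0 -0.6544 -0.35 -0.7617 0 85" --pt "0 0 -0.6544 -0.35 -0.7617 0 85" --pt "0 0 -0.6544 -0.35 -0.7617 0 85" --pt "0 0 -0.6544 -0.35 -0.7617 0 85" --pt "0 0 -0.6544 -0.35 -0.7617 0 85" --pt "0 0 -0.6544 -0.35 -0.7617 0 85" --pt "0 0 -0.6544 -0.35 -0.7617 0 85"

```text
time: 10.12
tool_pos: [452.0, 129.2, 218.8]
tcp_rot: [-180.0, 0.0, 76.4]
ft_force: [1.0, 1.1, -0.1]
finger_gap: 85.3
grip_force: 0.0
```

```bash
python3 -c "
from h import *
go([451,131,220],108)"
```

```text
row: [ -0.04   0.   -31.56] [ 1.5 -1.4 -1.2] dist 2.0 t 10.125 f [ 1.   1.1 -0.1] gap 85.3 0.0
```

Converted, 1.5 mm / 600 = 0.0025, -1.4 mm / 600 = -0.0023, -31.6 degrees / 180 = -0.1756.

Emit:
step_hand --pt "0 0 -0.1756 0.0025 -0.0023 0 85" --pt "0 0 -0.1756 0.0025 -0.0023 0 85" --pt "0 0 -0.1756 0.0025 -0.0023 0 85" --pt "0 0 -0.1756 0.0025 -0.0023 0 85" --pt "0 0 -0.1756 0.0025 -0.0023 0 85"

```text
time: 10.75
tool_pos: [452.0, 129.2, 219.1]
tcp_rot: [-180.0, -0.0, 107.5]
ft_force: [0.1, 0.2, 0.2]
finger_gap: 84.8
grip_force: 0.0
```

```bash
python3 - <<'E'
from meas import *
s=snap('wrist');s=snap('wrist'); im=s['pixels']; print(r.sense()['tool_pos'])
for n,lo,hi in (('red',(0,100,50),(8,255,255)),('red',(172,100,50),(180,255,255)),('black',(0,0,0),(180,255,60))):
    for o in rects(s,hsv(s,lo,hi),24,25): print(n,o)
a=cv2.imread('pics/w6.png')[40:280,180:460]; b=im
a=cv2.resize(a,(467,400)); c=np.zeros((960,800,3),np.uint8)
c=np.hstack([a,im]); cv2.imwrite('pics/w7.png',cv2.resize(c,(800,289),interpolation=cv2.INTER_AREA) if 0 else np.vstack([cv2.resize(im,(640,400)),cv2.resize(a,(640,548))[:200]*0+cv2.resize(a,(640,548))[174:374]]))
E
```

```text
[452.12793535 129.14833285 219.27423318]
red ([581.0, 331.0], 839.5, 30.5, 23.9, 9.1, 77.7)
red ([624.0, 256.0], 825.3, 140.0, 62.8, 44.1, -55.2)
red ([268.0, 55.0], 367.9, 225.9, 34.0, 5.7, -66.4)
red ([370.0, 53.0], 463.0, 257.5, 34.5, 4.8, -78.0)
black ([134.0, 306.0], 281.1, -106.7, 21.7, 15.0, -82.9)
black ([611.0, 309.0], 860.3, 72.2, 60.6, 54.6, 74.9)
black ([599.0, 286.0], 829.4, 94.8, 91.7, 69.4, 49.4)
black ([353.0, 354.0], 517.4, -76.4, 896.5, 226.8, 17.7)
black ([635.0, 258.0], 844.1, 143.4, 38.7, 6.1, -75.8)
black ([593.0, 251.0], 792.7, 132.6, 36.8, 11.6, -57.3)
black ([321.0, 229.0], 473.6, 65.8, 11.6, 8.8, 17.6)
black ([459.0, 224.0], 624.3, 117.0, 54.8, 36.2, 82.1)
black ([637.0, 200.0], 803.1, 205.8, 27.3, 5.5, -55.3)
black ([343.0, 166.0], 474.9, 141.9, 78.0, 5.5, -79.0)
black ([297.0, 166.0], 427.3, 126.2, 79.4, 5.5, -64.0)
black ([8.0, 175.0], 128.9, 11.2, 204.8, 23.1, -88.9)
black ([110.0, 191.0], 230.5, 27.1, 312.4, 125.3, -89.3)
black ([84.0, 36.0], 194.1, 188.4, 13.2, 6.3, -68.9)
```

View pics/w7.png

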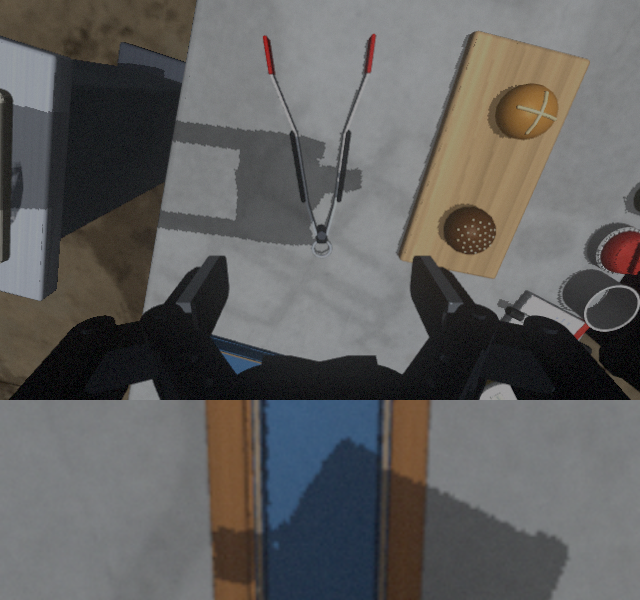

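```bash
python3 -c "
from h import *
go([450.6,135.7,3],108.3)"
```

```text
row: [-0.02 -0.   -0.76] [  6.7   0.6 216.3] dist 216.0 t 10.85 f [ 0.4  0.1 -0.3] gap 84.9 0.0
```

Units first: shifts go in shares of 600 mm and turns go in shares of 180 degrees. So 216 mm / 600 = 0.36, 210 mm / 600 = 0.35, -0.8 degrees / 180 = -0.0044.

Emit:
step_hand --pt "0 0 -0.0044 0.0112 -0.001 0.1 85" --pt "0 0 -0.0044 0.0112 -0.001 0.1917 85" --pt "0 0 -0.0044 0.0112 -0.001 0.275 85" --pt "0 0 -0.0044 0.0112 -0.001 0.325 85" --pt "0 0 -0.0044 0.0112 -0.001 0.35 85" --pt "0 0 -0.0044 0.0112 -0.001 0.36 85" --pt "0 0 -0.0044 0.0112 -0.001 0.36 85" --pt "0 0 -0.0044 0.0112 -0.001 0.36 60" --force 40

```text
time: 11.85
tool_pos: [450.9, 135.7, 4.9]
tcp_rot: [179.9, 0.0, 108.5]
ft_force: [-0.8, 1.0, -1.0]
finger_gap: 69.5
grip_force: 0.0
```

Emit:
step_hand --pt "0 0 0 0 0 0 47" --pt "0 0 0 0 0 0 47" --pt "0 0 0 0 0 0 47" --pt "0 0 0 0 0 0 47" --force 40

```text
time: 12.35
tool_pos: [451.8, 136.2, 5.7]
tcp_rot: [179.7, 0.0, 108.5]
ft_force: [0.2, 1.3, 8.0]
finger_gap: 47.2
grip_force: 8.9
```

```bash
python3 -c "
from h import *
go([450.6,135.7,3],108.3)"
```

```text
row: [0.26 0.01 0.18] [-0.  -1.3  2.7] dist 3.0 t 12.35 f [0.2 1.3 8. ] gap 47.2 8.896652712137438
```

Converted, -60 mm / 600 = -0.1, -40 mm / 600 = -0.0667.

Emit:
step_hand --pt "0 0 0 0 0 -0.0167 47" --pt "0 0 0 0 0 -0.0333 47" --pt "0 0 0 0 0 -0.0667 47" --pt "0 0 0 0 0 -0.1 47" --pt "0 0 0 0 0 -0.1 47" --pt "0 0 0 0 0 -0.1 47"

```text
time: 13.1
tool_pos: [449.2, 135.4, 63.0]
tcp_rot: [-180.0, -0.0, 108.5]
ft_force: [-0.4, 1.0, -0.9]
finger_gap: 47.3
grip_force: 6.0
```

```bash
python3 - <<'E'
from meas import *
s=snap('wrist');s=snap('wrist'); im=s['pixels']; t=r.sense()['tool_pos']; print(t)
zt=t[2]-5.7+24
for n,lo,hi in (('red',(0,100,50),(8,255,255)),('red',(172,100,50),(180,255,255))):
    for o in rects(s,hsv(s,lo,hi),zt,25): print(n,o)
m=hsv(s,(12,80,60),(30,255,255))|hsv(s,(8,110,60),(18,255,255)); print(rects(s,m,18,500))
cv2.imwrite('pics/w8.png',im)
s=snap('top')
for o in rects(s,hsv(s,(8,110,60),(18,255,190)),35,40): 
    if 230<o[0][0]<335 and 150<o[0][1]<230: print('top',o)
for o in rects(s,hsv(s,(0,80,60),(8,255,255)),zt,2):
    if 240<o[0][0]<345 and 215<o[0][1]<290: print('topred',o)
E
```

```text
[448.73504319 135.3030033   62.46138491]
red ([425.0, 19.0], 451.2, 244.8, 14.8, 9.1, -75.7)
red ([219.0, 25.0], 381.4, 221.4, 14.2, 9.0, -69.7)
red ([422.0, 18.0], 449.5, 245.7, 11.4, 6.3, -70.2)
[([54.0, 29.0], 273.4, 196.4, 46.1, 25.5, 9.1), ([576.0, 208.0], 599.9, 167.7, 277.2, 109.5, -54.4)]
top ([305.0, 186.0], 632.8, 120.6, 48.3, 44.1, -42.6)
top ([262.0, 186.0], 628.9, 251.7, 53.9, 53.0, 59.7)
```

```bash

python3 - <<'E'
from meas import *
s=snap('side'); t=r.sense()['tool_pos']; z=t[2]-5.7+12
yaw=np.radians(108.4); ax=np.array([np.cos(yaw),np.sin(yaw),0]); ay=np.array([-ax[1],ax[0],0]); g=np.r_[t[:2],z]
for sg in (1,-1):
    for zz in (-12,0,12): print('pred tip',sg,zz,proj(s,[g+113*ax+sg*42*ay+[0,0,zz]]).round(1))
print('pred pivot',proj(s,[g-85*ax]).round(1))
m=hsv(s,(0,90,50),(8,255,255))|hsv(s,(172,90,50),(180,255,255))
n,l,st,c=cv2.connectedComponentsWithStats(m)
for i in range(1,n):
    if st[i,4]>8 and 250<c[i][0]<480 and 150<c[i][1]<330: print(st[i],c[i].round(1))
cv2.imwrite('pics/s1.png',s['pixels'])
E
```

```text
pred tip 1 -12 [[398.8 254.6]]
pred tip 1 0 [[399.3 250.5]]
pred tip 1 12 [[399.9 246.4]]
pred tip -1 -12 [[362.3 254.7]]
pred tip -1 0 [[362.6 250.6]]
pred tip -1 12 [[362.9 246.5]]
pred pivot [[371.4 203.9]]
[363 242   3  15  33] [364.  247.4]
[396 242   6  16  65] [398.4 249. ]
```

```bash
python3 -c "
from h import *
go([508,231,125],10)"
```

```text
row: [-8.00e-02  8.00e-02  9.85e+01] [ 72.   86.4 -62.6] dist 129.0 t 13.3 f [ 1.2  0.2 -1.2] gap 47.4 6.003031175932847
```

Converted, 86 mm / 600 = 0.1433, 72 mm / 600 = 0.12, 76 degrees / 180 = 0.4222.

Emit:
step_hand --pt "0 0 0.0333 0 0 -0.0667 47" --pt "0 0 0.0889 0.0167 0.02 -0.105 47" --pt "0 0 0.1444 0.0333 0.04 -0.105 47" --pt "0 0 0.2 0.05 0.06 -0.105 47" --pt "0 0 0.2556 0.0667 0.08 -0.105 47" --pt "0 0 0.3111 0.0833 0.1 -0.105 47" --pt "0 0 0.3667 0.1 0.12 -0.105 47" --pt "0 0 0.4222 0.12 0.1433 -0.105 47"

```text
time: 14.3
tool_pos: [508.1, 231.3, 125.6]
tcp_rot: [-180.0, 0.1, 32.2]
ft_force: [-1.1, 0.7, -1.6]
finger_gap: 46.9
grip_force: 6.0
```

Emit:
step_hand --pt "0 0 0.0444 0 0 0 47" --pt "0 0 0.0889 0 0 0 47" --pt "0 0 0.125 0 0 0 47" --pt "0 0 0.125 0 0 0 47" --pt "0 0 0.125 0 0 0 47" --pt "0 0 0.125 0 0 0 47"

```text
time: 15.05
tool_pos: [508.2, 231.0, 126.4]
tcp_rot: [180.0, 0.0, 10.1]
ft_force: [-0.1, -0.0, -1.1]
finger_gap: 47.1
grip_force: 6.0
```

```bash
python3 - <<'E'
from meas import *
s=snap('wrist');s=snap('wrist'); im=s['pixels']; t=r.sense()['tool_pos']; print(r.sense()['tcp_rot'])
zt=t[2]-5.7+24
red=hsv(s,(0,120,50),(6,255,255))|hsv(s,(174,120,50),(180,255,255))
print([o for o in rects(s,red,zt,25)])
m=hsv(s,(8,110,60),(22,255,255)); print(rects(s,m,35,300))
cv2.imwrite('pics/w9.png',im)
go([517.5,232.4,30],10)
E
```

```text
[-1.79999136e+02  4.45470955e-03  1.00468932e+01]
[([426.0, 22.0], 615.4, 211.6, 14.8, 9.1, 5.9), ([212.0, 22.0], 602.3, 285.6, 14.1, 6.5, 13.2)]
[([517.0, 57.0], 632.1, 113.1, 53.2, 52.1, 88.3), ([320.0, 29.0], 622.1, 250.7, 55.1, 43.1, -79.8)]
row: [-0.    0.    0.05] [ 9.3  0.3 96.5] dist 97.0 t 15.15 f [ 0.3 -0.7 -1.1] gap 47.0 6.004021567641757
```

View pics/w9.png

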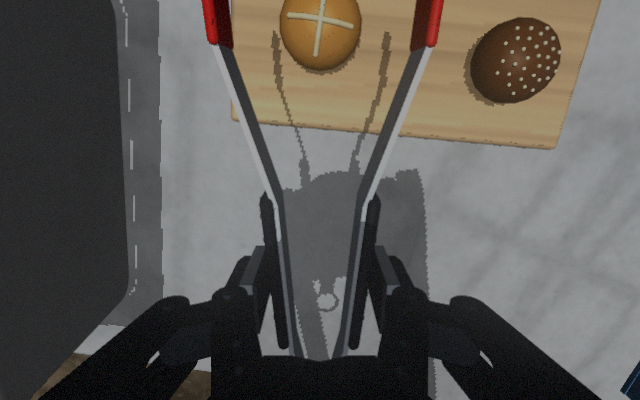

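```bash

python3 - <<'E'
from meas import *
s=snap('wrist'); m=hsv(s,(8,130,60),(22,255,255)); m[:, :240]=0; m[:,400:]=0; m[72:]=0
# roll mask: exclude board by higher saturation
h=cv2.cvtColor(s['pixels'],cv2.COLOR_BGR2HSV); print(h[30,300],h[60,320],h[60,270],h[90,320])
c=max(cv2.findContours(m,cv2.RETR_EXTERNAL,cv2.CHAIN_APPROX_NONE)[0],key=cv2.contourArea).reshape(-1,2); c=c[c[:,1]>2]
w=ray(s,c,35)[:,:2].astype(np.float32)
A=np.c_[2*w,np.ones(len(w))]; q=np.linalg.lstsq(A,(w**2).sum(1),rcond=None)[0]; print(q[:2],np.sqrt(q[2]+q[:2]@q[:2]))
print(ray(s,[(320,71),(280,25),(361,25)],35), s['pose'][:3,3])
E
```

```text
[ 17 163 150] [ 16 156 119] [ 17  93 161] [ 18  97 157]
[623.52175025 251.24526009] 20.052850584897833
[[600.92491341 247.03772277  35.        ]
 [624.30135894 278.22332177  35.        ]
 [633.77141551 225.29149272  35.        ]] [584.093724   244.48077521 270.20244277]
```

Converted, 99 mm / 600 = 0.165, 95 mm / 600 = 0.1583.

Emit:
step_hand --pt "0 0 0 0.0147 0.0008 0.0667 47" --pt "0 0 0 0.0147 0.0008 0.1167 47" --pt "0 0 0 0.0147 0.0008 0.1417 47" --pt "0 0 0 0.0147 0.0008 0.1583 47" --pt "0 0 0 0.0147 0.0008 0.165 47" --pt "0 0 0 0.0147 0.0008 0.165 47" --pt "0 0 0 0.0147 0.0008 0.165 47"

```text
time: 16.08
tool_pos: [517.8, 232.4, 28.5]
tcp_rot: [-180.0, -0.1, 10.0]
ft_force: [-0.2, -0.2, -1.0]
finger_gap: 47.0
grip_force: 6.0
```

```bash
python3 - <<'E'
from meas import *
s=snap('wrist');t=r.sense()['tool_pos']; print(t)
red=hsv(s,(0,120,50),(6,255,255))|hsv(s,(174,120,50),(180,255,255)); m=hsv(s,(8,130,60),(22,255,255))
print(rects(s,red,45,20)); print(rects(s,m,45,50))
for n in ('side','top'):
    s=snap(n); print(n)
    m=hsv(s,(8,120,50),(20,255,255)); red=hsv(s,(0,120,50),(6,255,255))|hsv(s,(174,120,50),(180,255,255))
    b=(240,360,190,290) if n=='side' else (240,330,170,230)
    for k in (m,red):
        for o in rects(s,k,35,5):
            if b[0]<o[0][0]<b[1] and b[2]<o[0][1]<b[3]: print(o)
    print(proj(s,[[628,252,35]]))
E
```

```text
[517.70900746 232.32631979  28.44220443]
[([423.0, 26.0], 624.5, 212.2, 16.8, 9.4, 6.0), ([210.0, 20.0], 612.1, 288.8, 14.0, 4.4, 13.1)]
[([635.0, 59.0], 627.2, 132.9, 12.9, 4.0, 26.8), ([319.0, 31.0], 613.3, 249.3, 51.2, 25.1, -79.9)]
side
([329.0, 224.0], 571.1, 136.9, 118.0, 16.9, -73.6)
([301.0, 231.0], 632.3, 168.1, 162.0, 90.4, -77.0)
([297.0, 234.0], 636.4, 202.8, 39.9, 19.6, -7.4)
[[292.69240421 246.20705704]]
top
([306.0, 187.0], 629.7, 118.9, 46.0, 44.0, -88.5)
[[262.12453845 186.39913932]]
```

Emit:
step_hand --pt "0 0 0 0 0 0 42" --pt "0 0 0 0 0 0 39" --pt "0 0 0 0 0 0 37" --pt "0 0 0 0 0 0 34" --pt "0 0 0 0 0 0 30" --pt "0 0 0 0 0 0 30" --pt "0 0 0 0 0 0 30" --force 45

```text
time: 17.1
tool_pos: [517.1, 232.1, 27.5]
tcp_rot: [180.0, -0.0, 10.0]
ft_force: [0.5, -0.2, -0.8]
finger_gap: 36.0
grip_force: 45.7
```

Emit:
step_hand --pt "0 0 0 0 0 -0.0067 30" --pt "0 0 0 0 0 -0.02 30" --pt "0 0 0 0 0 -0.0417 30" --pt "0 0 0 0 0 -0.075 30" --pt "0 0 0 0 0 -0.1167 30" --pt "0 0 0 0 0 -0.1167 30" --pt "0 0 0 0 0 -0.1167 30"

```text
time: 17.98
tool_pos: [517.0, 232.1, 97.5]
tcp_rot: [-180.0, -0.0, 10.0]
ft_force: [0.2, 0.6, -1.8]
finger_gap: 35.9
grip_force: 45.6
```

```bash
python3 - <<'E'
from meas import *
s=snap('wrist');t=r.sense()['tool_pos']; print(t); cv2.imwrite('pics/w10.png',s['pixels'])
red=hsv(s,(0,120,50),(6,255,255))|hsv(s,(174,120,50),(180,255,255)); m=hsv(s,(8,130,60),(22,255,255))
print(rects(s,red,t[2]+17,20)); print(rects(s,m,t[2]+10,50))
E
```

```text
[516.47151001 231.8684485   96.72466426]
[([397.0, 26.0], 622.4, 221.9, 15.3, 7.9, 9.1), ([241.0, 21.0], 613.2, 277.5, 13.9, 5.0, 12.0)]
[([547.0, 71.0], 618.9, 158.2, 34.1, 33.0, -89.9), ([321.0, 28.0], 614.0, 248.1, 54.2, 26.1, -79.9)]
```

```bash
python3 -c "
from h import *
go([488.9,-291.1,102],-35)"
```

```text
row: [4.0e-02 6.0e-02 4.5e+01] [-118.   510.2   -5. ] dist 524.0 t 18.025 f [-0.8  0.8 -2.4] gap 35.7 45.55264413356781
```

Converted, 280 mm / 600 = 0.4667, 240 mm / 600 = 0.4, 25 degrees / 180 = 0.1389.

Emit:
step_hand --pt "0 0 0 -0.0067 0.0267 -0.0083 30" --pt "0 0 0.0111 -0.0167 0.075 -0.0083 30" --pt "0 0 0.0278 -0.0317 0.1333 -0.0083 30" --pt "0 0 0.05 -0.0467 0.2 -0.0083 30" --pt "0 0 0.0722 -0.0617 0.2667 -0.0083 30" --pt "0 0 0.0944 -0.0767 0.3333 -0.0083 30" --pt "0 0 0.1167 -0.0917 0.4 -0.0083 30" --pt "0 0 0.1389 -0.1083 0.4667 -0.0083 30"

```text
time: 19.02
tool_pos: [500.6, -57.0, 102.0]
tcp_rot: [180.0, 0.1, -15.1]
ft_force: [0.6, 0.2, -1.6]
finger_gap: 35.9
grip_force: 45.6
```

Emit:
step_hand --pt "0 0 0 0 0 0 30"

```text
time: 19.15
tool_pos: [500.7, -58.1, 102.1]
tcp_rot: [179.9, 0.0, -15.3]
ft_force: [0.6, 0.1, -1.6]
finger_gap: 35.9
grip_force: 45.6
```

```bash
python3 -c "
from h import *
go([488.9,-291.1,102],-35)"
```

```text
row: [ 0.06  0.03 19.74] [ 50.  227.9   0.3] dist 233.0 t 19.15 f [ 0.6  0.1 -1.6] gap 35.9 45.62366545200348
```

Converted, 228 mm / 600 = 0.38, 218 mm / 600 = 0.3633, 19.7 degrees / 180 = 0.1094.

Emit:
step_hand --pt "0 0 0.0167 0.01 0.05 0 30" --pt "0 0 0.0389 0.025 0.1167 0 30" --pt "0 0 0.0611 0.0417 0.1917 0 30" --pt "0 0 0.0833 0.0567 0.2617 0 30" --pt "0 0 0.1 0.0717 0.325 0 30" --pt "0 0 0.1094 0.08 0.3633 0 30" --pt "0 0 0.1094 0.0833 0.38 0 30" --pt "0 0 0.1094 0.0833 0.38 0 30"

```text
time: 20.15
tool_pos: [490.9, -287.6, 102.2]
tcp_rot: [-180.0, 0.0, -34.7]
ft_force: [-0.9, 0.3, -1.1]
finger_gap: 36.0
grip_force: 45.7
```

Emit:
step_hand --pt "0 0 0 0 0 0 30" --pt "0 0 0 0 0 0 30" --pt "0 0 0 0 0 0 30" --pt "0 0 0 0 0 0 30"

```text
time: 20.65
tool_pos: [491.1, -287.8, 102.6]
tcp_rot: [-180.0, -0.0, -34.7]
ft_force: [0.3, -0.1, -1.1]
finger_gap: 35.7
grip_force: 45.7
```

```bash
python3 - <<'E'
from meas import *
go([488.9,-291.1,102],-35)
for n in ('side','top','wrist'):
    s=snap(n); cv2.imwrite(f'pics/f_{n}.png',s['pixels'])
    print(n,'pred roll',proj(s,[[581.5,-355.9,112]]),'plate',proj(s,[[581.5,-355.9,25]]))
    for nm,k,z in (('gold',hsv(s,(8,130,60),(22,255,255)),110),('blue',hsv(s,(98,100,40),(120,255,255)),34),('red',hsv(s,(0,120,50),(6,255,255))|hsv(s,(174,120,50),(180,255,255)),112)):
        for o in rects(s,k,z,8):
            if abs(o[1]-581)<120 and abs(o[2]+356)<120: print(nm,o)
a=cv2.imread('pics/f_side.png')[120:200,320:440]; b=cv2.imread('pics/f_top.png')[150:270,390:510]; c=cv2.imread('pics/f_wrist.png')[0:200,160:480]
f=lambda i,w,h:cv2.resize(i,(w,h),interpolation=cv2.INTER_CUBIC)
cv2.imwrite('pics/final.png',np.vstack([np.hstack([f(a,450,300),f(b,300,300)]),f(c,480,300)[:, :480] if 0 else np.hstack([f(c,480,300),np.zeros((300,270,3),np.uint8)])]))
E
```

```text
row: [-0.   -0.    0.33] [0.1 3.9 0.6] dist 4.0 t 20.65 f [ 0.3 -0.1 -1.1] gap 35.7 45.68899154663086
side pred roll [[367.334234   129.34772471]] plate [[365.87946307 151.65556021]]
gold ([367.0, 128.0], 588.7, -374.5, 77.2, 53.9, -78.2)
blue ([365.0, 152.0], 576.1, -332.8, 148.7, 73.8, -11.9)
red ([360.0, 131.0], 601.1, -333.8, 54.6, 17.6, -76.3)
top pred roll [[467.54059288 201.58650102]] plate [[460.06785564 207.13517096]]
gold ([450.0, 189.0], 614.3, -297.5, 115.3, 44.5, -35.1)
blue ([457.0, 187.0], 642.4, -347.4, 19.3, 9.3, -1.5)
wrist pred roll [[329.79336938  -4.95967623]] plate [[325.38187402  37.14582364]]
gold ([314.0, 191.0], 522.3, -307.5, 5.3, 2.5, -18.7)
gold ([335.0, 180.0], 521.4, -317.9, 16.9, 9.9, -49.9)
gold ([313.0, 135.0], 542.7, -321.1, 12.8, 2.1, -12.7)
gold ([403.0, 168.0], 514.3, -349.3, 86.1, 30.8, -44.2)
gold ([311.0, 54.0], 559.0, -337.1, 56.2, 54.9, -34.6)
gold ([229.0, 15.0], 597.8, -319.3, 12.7, 6.0, -34.5)
blue ([401.0, 106.0], 519.3, -372.3, 17.3, 1.1, -9.6)
blue ([390.0, 121.0], 520.3, -361.3, 21.6, 21.4, -7.6)
blue ([341.0, 102.0], 543.0, -347.6, 61.4, 50.4, -9.8)
red ([622.0, 81.0], 491.6, -436.4, 57.6, 9.0, -20.4)
red ([399.0, 23.0], 558.6, -371.7, 16.8, 8.4, -35.6)
red ([241.0, 21.0], 593.1, -323.5, 14.6, 5.3, -34.7)
```

View pics/final.png

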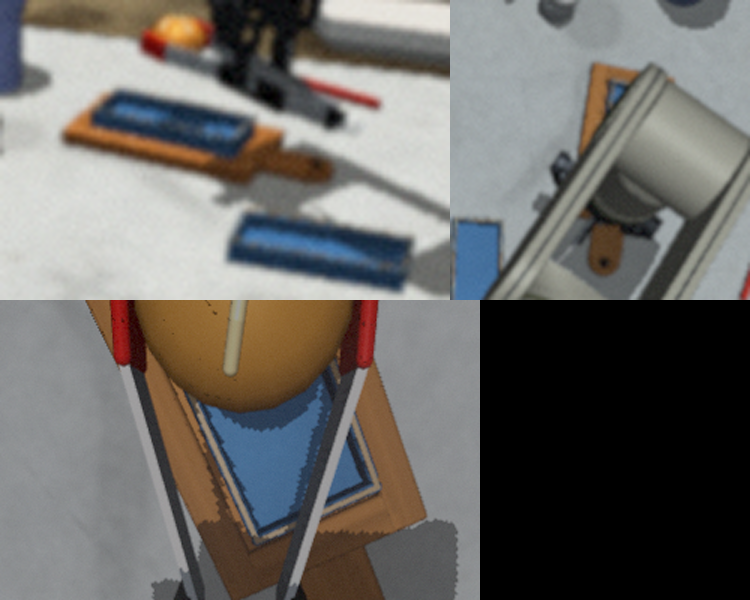

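The final views show the roll upright between the red tips, side-view blob at (367,128) against a predicted (367,129). The plate lies square in the recess. I'll make the last 4 mm correction, settle and hand in.

Converted, 4 mm / 600 = 0.0067, 2 mm / 600 = 0.0033, 0.3 degrees / 180 = 0.0017.

Emit:
step_hand --pt "0 0 0.0017 0 0.0033 0 30" --pt "0 0 0.0017 0 0.0067 0 30" --pt "0 0 0.0017 0 0.0067 0 30" --pt "0 0 0.0017 0 0.0067 0 30" --pt "0 0 0.0017 0 0.0067 0 30" --pt "0 0 0.0017 0 0.0067 0 30" --pt "0 0 0.0017 0 0.0067 0 30" --pt "0 0 0.0017 0 0.0067 0 30"

```text
time: 21.8
tool_pos: [488.7, -291.4, 102.5]
tcp_rot: [-180.0, 0.0, -35.0]
ft_force: [0.2, 0.7, -1.1]
finger_gap: 35.6
grip_force: 45.7
```

```bash
python3 -c "
from h import *
go([488.9,-291.1,102],-35); print(workorder.hand_in())"
```

```text
row: [-0.  0.  0.] [ 0.  -0.4  0.5] dist 1.0 t 21.8 f [ 0.2  0.7 -1.1] gap 35.6 45.67993640899658
the job is handed in; nothing more can be done
None
```

I handed the job in at 21.8 s: the plate sits in the serving board's recess and the golden roll is held upright in the squeezed tongs about 8 cm above its middle, though no verdict came back.

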